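Hold a flask down on the touch-start mixer

TASK

Loosen the residue in the small flask on the touch-start mixer: first press the near end of the mixer's rocker switch fully down, then lift the smaller of the two round-bottomed flasks out of its cork ring and set it upright in the mixer's sprung ring cradle. Press the flask down gently until the cradle has sunk most of the way, and finish while still holding the flask pressed down like that, in the gripper. Keep the flask upright all the way, and leave the other glassware and the wash bottle where they stand.

Things in the scene. Friction and masses are not known exactly. Their poses are not given: they have to be found in the camera images.
- flask: The small round-bottomed flask: clear glass, clear stopper, about 120 g. Bulb 64 mm in diameter; round neck 26 mm in diameter from 61 to 106 mm above the origin (grasp it there), then the stopper head, 24 mm wide, up to 118 mm. Origin: lowest point of the bulb; z up along the neck. Starts upright in a fixed cork ring (90 mm across, 30 mm high), origin 20 mm above the bench.
- mixer: Heavy grey mixer, fixed. Origin on the bench under the cradle's centre; x to its back, y to its left; its front (-x) faces roughly the robot. 130 mm wide, from 130 mm before the origin to 85 mm behind. Deck 68 mm high; in front of it, 60 to 130 mm before the origin, a panel sloping down to the front by 0.2 rad: rocker switch at left (y +28 mm), speed knob (not used) at right (y -30 mm).
- ring_centre (a point): Centre of the sprung ring, in its middle plane; moves down with it; 113 mm above the bench when up. The ring is a rubbered bar 8 mm thick, 66 mm across outside, 50 mm inside, on coil springs round three upright pins (41 mm from the centre, heads 12 mm above this point when up). Seated in it, the small flask has its origin 11 mm below this point, clear of the deck all the way down.
- cradle (a joint): How far the ring is pressed down, in m: 0 up, 0.016 at the lower stop. It stays up under the flask's weight; a push of about 4.5 N starts it down and each further mm takes about 0.5 N (about 12.5 N at the stop).
- rocker_middle (a point): Middle of the rocker switch, on its pivot line, 3 mm off the panel; fixed to the mixer. A grey cap, 24 mm wide (mixer's y), reaching 18 mm to front and back of this point. Off: the back half lies along the panel, the near (front) half stands up, its edge 6 mm proud. Press the near half down until it lies along the panel; the bezel round it is 1 mm lower than the cap.
- rocker (a joint): Angle of the rocker in rad: 0 off (near half up), 0.36 on (near half fully down). It stays where it is left; about 2 to 4 N on the near half turns it.
- big_flask: The larger round-bottomed flask, a bystander: clear glass, bulb 85 mm, 149 mm tall with its stopper, in a cork ring 110 mm across and 32 mm high. Origin at the lowest point of the bulb.
- conical: Clear conical flask, a bystander, 82 mm across at the foot, 121 mm tall. Origin at the middle of its underside.
- vol_flask: Clear volumetric flask with a long thin neck and white stopper, a bystander, 60 mm across, 173 mm tall. Origin at the middle of its underside.
- beaker: Clear glass beaker, a bystander, 70 mm across, 95 mm tall. Origin at the middle of its underside.
- wash_bottle: White wash bottle with a bent red spout, a bystander, 68 mm across, 185 mm tall. Origin at the middle of its underside.
Mind the look-alikes: they are no part of the job. Leave any green look-alike of the flask alone.

How it is judged (in metres and radians):
On the way, in this order (a step that is already met when the one before it is completed fails the run):
1. the rocker's near end is fully down (value of joint rocker above 0.26 rad), for 0.2 s.
2. the small flask has been lifted well clear of its cork ring (height (world z) of flask above 0.09 m), for 0.1 s.
3. the small flask sits in the ring cradle (horizontal distance between flask and ring_centre below 0.008 m and z of flask in the frame of ring_centre below -0.007 m and contact force between flask and mixer above 0.5 N), for 0.05 s.
At the end, for the whole second after the job is handed in: At the end the fingers still hold the small flask (over 4 N); it sits still in the ring cradle (within 7 mm of centre, on the ring, within 0.2 rad of upright), pressing it with over 5 N and down by more than 9 of its 16 mm; the rocker is on (over 0.26 rad) (value of joint rocker above 0.26 rad and value of joint cradle above 0.009 m and horizontal distance between flask and ring_centre below 0.007 m and z of flask in the frame of ring_centre between -0.015 and -0.007 m and angle between flask's own z axis and vertical below 0.2 rad and contact force between flask and mixer above 5 N and contact force between the fingers and flask above 4 N and linear speed of flask below 0.01 m/s); the arm keeps its last pose, push and grip.
It fails at once if the small flask is tipped more than 0.5 rad (angle between flask's own z axis and vertical above 0.5 rad).
It fails at once if the small flask is rammed into the mixer (over 30 N) (contact force between flask and mixer above 30 N).
It fails at once if one of the bystanding flasks, the beaker or the wash bottle is moved more than 20 mm or tipped (distance of any of big_flask, conical, vol_flask, beaker, wash_bottle from where it was at the start of the episode above 0.02 m or angle between any of big_flask, conical, vol_flask, beaker, wash_bottle's own z axis and vertical above 0.4 rad).
It also fails if it takes over 58 s, if anything falls off the work surface, if the arm or the gripper's body presses on something with over 40 N, if the wrist force passes 120 N, or if a joint passes its speed limit or range.

ROBOT

A 6-joint arm with a two-finger parallel gripper is mounted at the origin on the work surface. World frame = base frame: x ahead of the robot, y to its left, z up, the work surface at z = 0. Lengths are in mm, angles in rad, forces in N, time in s.
With the tool pointing down it reaches from about 375 to 925 mm from the base axis. Payload 5.7 kg.
Tool frame: the origin (TCP) lies midway between the tips of the shut fingers; the grasp point (between the pads) lies 19 mm behind it; z points along the fingers, y is the direction in which the jaws open and shut (so a half turn about z gives the same grasp; the last joint's range is limited). The gripper opens to 85 mm and grips with 20 to 120 N. Pads are 22 mm wide; open, the fingers measure 114 mm over their backs; the gripper's body (76 mm by 85 mm) begins 54 mm behind the grasp point. The pads swing forward as they close: fully open they stand 13 mm farther back than shut.
Start: joints at [1.049, 0.359, 1.51, -0, 1.272, -0.115], TCP at [237.393, 551.006, 231.267] pointing down, gripper open.
Joint ranges: [-2.97, 2.97], [-1.01, 2.36], [0.21, 2.38], [-0.96, 4.11], [0.2, 2.71], [-2.98, 2.98]. Speed limits (rad/s): [2.39, 2.39, 3.14, 3.14, 3.14, 3.14].

INTERFACE

Orientations are given as a unit quaternion [x, y, z, w].
In Python, from station import readout, viewer, bot gives the robot as it stands. The module is installed in compiled form; this text tells all that it offers.
- The arm moves only by the shell command python3 -m inch 'ROWS' [FORCE]. ROWS is JSON, one flat list of numbers, 7 for each row, row after row: the closure in counts, from 0 (fully open) to 255 (shut), then the shift along the tool's x, y, z in cm, then the turn, a rotation vector about the tool's x, y, z in rad. A call has 1 to 12 rows; each row shifts and turns the pose as measured when the row begins, along the tool's axes as they then stand; what a row does not reach is not made up. A row lasts 1/12 s, in which the tool goes at most 41.7 mm and 7.16 degrees, less where a joint would pass 70% of its speed; a pose out of reach is approached as far as the arm can. A call with a gripper value outside its range is refused whole. The fingers move at their own pace and stop on an object; FORCE is the grip in N (left out, the last holds). Time passes only in rows, so rows that do not move let the fingers close. It gives the time, the measured TCP pose, the force and the opening at its end, in the units of the state.
- readout.read_state(): the state, without advancing time (a new reading comes with each control period).
- viewer.snapshot(name): name is "scene" or "top" or "wrist"; returns (picture, depth): 400x640x3 uint8, blue, green, red; 400x640 float32, mm along the optical axis (not along the pixel's ray), 0 where there is no reading.
- viewer.camera_info(name): a dict with "camera_matrix" (3x3 intrinsics, pixels), "extrinsics" (4x4, takes a point from camera to world coordinates); the wrist camera has in their place "tool_from_camera" (4x4, takes a point from camera to tool coordinates, whose origin is the TCP and whose axes are the flange's). Camera axes: x right, y up, looking along -z (the intrinsics and any distortion apply to the point x, -y, -z); pixel columns grow to the right and rows downward; lengths in mm; the calibration is good to about 2 mm. A picture is of the moment at which its call begins: read the wrist's pose just before it. camera_info takes no time and is no camera call.
- bot.sign_off(): hands the job in, once; it reports no verdict.
The state is a dict: "clock": time; "joint_pos": joint angles; "dq": joint speeds; "joint_torque": joint torques, N m; "tcp_pos": TCP position; "orientation": TCP orientation; "ft_force": force on the tool from outside, world axes, zero at the start; "ft_torque": the same for the moment, N m; "opening": finger opening in mm.
Only numpy, scipy, OpenCV 4.12 (cv2) and the standard library are available. Lean on these libraries where they do the work, as an engineer would, in place of code of your own. Each camera call takes 0.05 s, during which the arm holds its last target. There are 200 camera calls.

## Working session

There is one attempt and no reset: what is moved stays moved. The work goes in short steps, Python scripts to look and compute and a shell command to move; the robot and the scene stay as the last step left them, time stands still between calls to the robot, and variables do not carry over. Pictures are saved under pics/ and viewed, about 8 in all and at most 12, crops included, and the job is handed in when it is done.

```bash
mkdir -p pics; cat > h.py <<'E'
import numpy as np, cv2
from station import readout, viewer, bot
from scipy.spatial.transform import Rotation as R
def cam(name, st=None):
    c=viewer.camera_info(name); K=np.array(c["camera_matrix"])
    if name=="wrist":
        st=st or readout.read_state()
        T=np.eye(4);T[:3,:3]=R.from_quat(st["orientation"]).as_matrix();T[:3,3]=st["tcp_pos"]
        return K,T@np.array(c["tool_from_camera"]),c
    return K,np.array(c["extrinsics"]),c
def ray(K,T,u,v):
    d=np.array([(u-K[0,2])/K[0,0],-(v-K[1,2])/K[1,1],-1.]); return T[:3,3],T[:3,:3]@d
def onplane(K,T,u,v,z):
    o,d=ray(K,T,u,v); return o+d*(z-o[2])/d[2]
def proj(K,T,p):
    q=np.linalg.inv(T)@np.append(p,1); return K[0,2]+K[0,0]*q[0]/-q[2],K[1,2]+K[1,1]*q[1]/q[2]
def cloud(K,T,D):
    v,u=np.indices(D.shape); P=np.stack([(u-K[0,2])/K[0,0]*D,-(v-K[1,2])/K[1,1]*D,-D],-1)
    return P@T[:3,:3].T+T[:3,3]
E
python3 - <<'E'
from h import *
for n in("scene","top"):
    im,D=viewer.snapshot(n);K,T,c=cam(n);cv2.imwrite(f"pics/{n}0.png",im);np.savez(f"{n}0.npz",im=im,D=D)
    print(n,[k for k in c],K.tolist(),T.round(3).tolist(),(D>0).mean())
    print({k:v for k,v in c.items() if k not in("camera_matrix","extrinsics")})
print(viewer.camera_info("wrist"))
print(readout.read_state())
E
```

```text
scene ['camera_matrix', 'extrinsics'] [[384.37605005748, 0.0, 312.4864282584217], [0.0, 384.37605005748, 204.04283218047752], [0.0, 0.0, 1.0]] [[0.799, -0.528, 0.286, 898.229], [0.601, 0.697, -0.391, -402.477], [0.007, 0.485, 0.875, 1106.155], [0.0, 0.0, 0.0, 1.0]] 0.995953125
{}
top ['camera_matrix', 'extrinsics'] [[450.61893193810823, 0.0, 319.41036323379234], [0.0, 450.61893193810823, 201.2222694715797], [0.0, 0.0, 1.0]] [[-0.007, 0.979, -0.206, 281.804], [-1.0, -0.007, 0.004, 72.6], [0.003, 0.206, 0.979, 1467.932], [0.0, 0.0, 0.0, 1.0]] 0.99608203125
{}
{'camera_matrix': array([[317.53290459,   0.        , 320.61910667],
       [  0.        , 317.53290459, 201.03893236],
       [  0.        ,   0.        ,   1.        ]]), 'tool_from_camera': array([[-1.73147110e-04,  9.60413692e-01,  2.78577654e-01,
         7.09657802e+01],
       [ 9.99999984e-01,  1.79495841e-04,  2.71681375e-06,
         4.24516890e-01],
       [-4.73942652e-05,  2.78577650e-01, -9.60413708e-01,
        -1.42816793e+02],
       [ 0.00000000e+00,  0.00000000e+00,  0.00000000e+00,
         1.00000000e+00]])}
{'clock': 0.1, 'joint_pos': array([ 1.04890794e+00,  3.59453301e-01,  1.51133616e+00,  2.13614782e-05,
        1.27253593e+00, -1.15117193e-01]), 'dq': array([-0.00080801, -0.00189899, -0.00260343,  0.0006581 ,  0.00028234,
       -0.00094305]), 'joint_torque': array([-1.07546939e-04, -5.28654063e+01, -2.79350102e+01, -6.10097700e-06,
        4.98982685e-03,  5.29393958e-06]), 'tcp_pos': array([237.08028252, 550.48681892, 230.52101544]), 'orientation': array([ 2.01989305e-01,  9.79387344e-01, -8.19598304e-04, -2.80991967e-04]), 'ft_force': array([ 0.35217301, -0.56426485, -0.04012438]), 'ft_torque': array([-0.01061441,  0.08839701, -0.05779209]), 'opening': 85.28708186996586}
```

View pics/scene0.png

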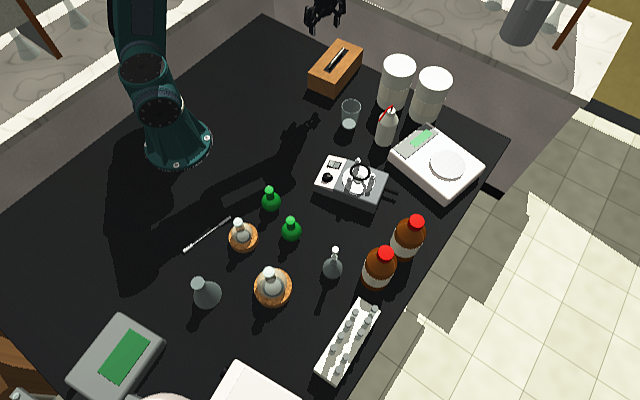

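View pics/top0.png

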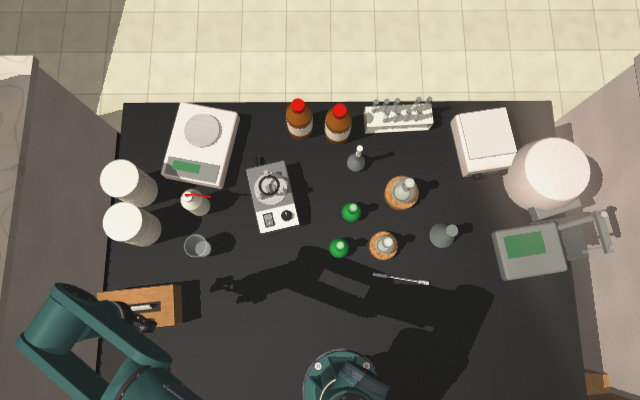

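The scene view shows the small flask in its ring at (243,237), the big one at (272,287), and the mixer at (352,183). The top view shows the small flask at (384,245) and the mixer at (272,196), with ring (270,185), rocker (268,219) and knob (286,215). Next I'll measure these.

```bash
python3 - <<'E'
from h import *
for n in("top","scene"):
    f=np.load(n+"0.npz");im,D=f["im"],f["D"];K,T,c=cam(n);P=cloud(K,T,D)
    hsv=cv2.cvtColor(im,cv2.COLOR_BGR2HSV)
    m=((hsv[...,0]>5)&(hsv[...,0]<22)&(hsv[...,1]>100)&(hsv[...,2]>90)).astype(np.uint8)
    k,l,s,ce=cv2.connectedComponentsWithStats(m)
    for i in range(1,k):
        if s[i,4]>60:
            Q=P[l==i]; x=Q[np.abs(Q[:,2]-30)<5]
            if len(x)>20:
                ci,r=cv2.minEnclosingCircle(x[:,:2].astype(np.float32)); print(n,"cork",ce[i].round(),s[i,4],np.round(ci),round(r),np.median(x[:,2]).round(1))
    print(n,"bench z",np.median(P[...,2][(P[...,2]<30)]))
    if n=="top":
        ok=(P[...,2]>60)&(P[...,2]<76)&(P[...,0]>400)&(P[...,0]<800); ok[:,:235]=0; ok[:,310:]=0; ok[:150]=0;ok[250:]=0
        Q=P[ok]; print("deck",len(Q),cv2.minAreaRect(Q[:,:2].astype(np.float32)),np.median(Q[:,2]))
        print(P[160:236:4,270].round().tolist())
        for y in(200,219):print(P[y,240:310:6].round().tolist())
# stoppers' tops
K,T,c=cam("top")
for nm,u,v,z in(("small stopper",388,241,138),("ring",270,186,113),("rocker",268,219,60),("knob",286,215,60)):
    print(nm,onplane(K,T,u,v,z).round())
f=np.load("top0.npz");a=f["im"][140:260,230:430];cv2.imwrite("pics/c1.png",cv2.resize(a,None,fx=4,fy=4,interpolation=cv2.INTER_CUBIC))
E
```

```text
top cork [397. 196.] 401 [ 613. -203.] 55 30.6
top cork [381. 246.] 336 [ 439. -137.] 44 29.4
top bench z -9.79210937253913
deck 1883 ((598.5753173828125, 217.96766662597656), (210.04510498046875, 129.95782470703125), 13.11813735961914) 67.50245842116055
[[735.0, 233.0, -3.0], [700.0, 225.0, 67.0], [689.0, 225.0, 62.0], [673.0, 224.0, 70.0], [648.0, 219.0, 113.0], [646.0, 224.0, 70.0], [632.0, 223.0, 76.0], [619.0, 223.0, 75.0], [606.0, 223.0, 74.0], [593.0, 223.0, 74.0], [581.0, 223.0, 72.0], [568.0, 223.0, 69.0], [556.0, 223.0, 67.0], [543.0, 223.0, 64.0], [530.0, 223.0, 64.0], [518.0, 223.0, 64.0], [505.0, 223.0, 61.0], [493.0, 223.0, 56.0], [484.0, 226.0, 29.0]]
[[597.0, 330.0, -2.0], [596.0, 310.0, 2.0], [596.0, 290.0, -1.0], [582.0, 262.0, 65.0], [583.0, 243.0, 63.0], [581.0, 223.0, 72.0], [581.0, 204.0, 69.0], [581.0, 185.0, 68.0], [582.0, 166.0, 64.0], [596.0, 151.0, -2.0], [595.0, 130.0, 0.0], [596.0, 111.0, -5.0]]
[[532.0, 328.0, 1.0], [532.0, 309.0, 0.0], [532.0, 289.0, -0.0], [521.0, 261.0, 62.0], [522.0, 242.0, 58.0], [520.0, 222.0, 68.0], [522.0, 204.0, 59.0], [520.0, 184.0, 69.0], [519.0, 165.0, 71.0], [521.0, 147.0, 57.0], [531.0, 130.0, -1.0], [531.0, 111.0, -2.0]]
scene cork [244. 239.] 281 [ 443. -139.] 45 29.4
scene cork [274. 292.] 395 [ 617. -205.] 55 31.2
scene bench z -3.3824651851361978
small stopper [ 440. -136.  138.]
ring [616. 219. 113.]
rocker [522. 229.  60.]
knob [534. 172.  60.]
```

View pics/c1.png

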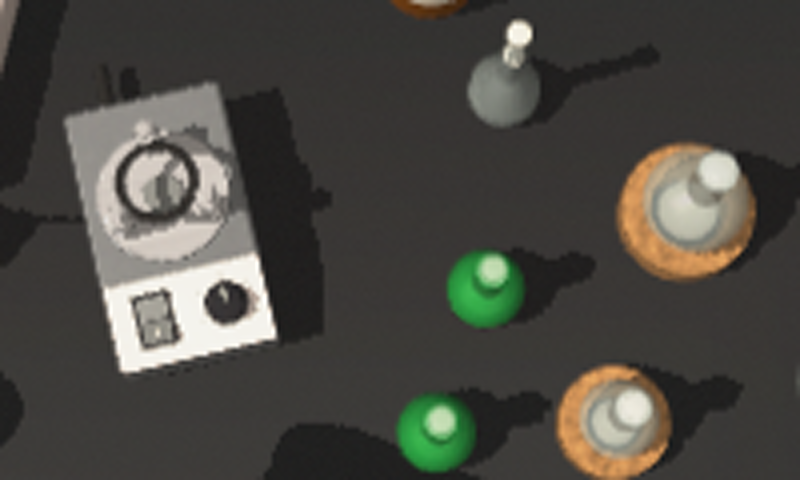

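Mixer yaw is about 13° and its origin about (620,223). The cork ring of the small flask is at (441,-138) in both views. I'll move over the rocker now, with the gripper shut.

```bash
python3 -m inch '[255,-3.1,-1.6,0,0,0,0, 255,-3.1,-1.6,0,0,0,0, 255,-3.1,-1.6,0,0,0,0, 255,-3.1,-1.6,0,0,0,0, 255,-3.1,-1.6,0,0,0,0, 255,-3.1,-1.6,0,0,0,0, 255,-3.1,-1.6,0,0,0,0, 255,-3.1,-1.6,0,0,0,0, 255,-3.1,-1.6,0,0,0,0, 255,-3.1,-1.6,0,0,0,0, 255,-3.1,-1.6,0,0,0,0, 255,-3.1,-1.6,0,0,0,0]' 40
python3 -m inch '[255,0,0,0,0,0,-0.106, 255,0,0,0,0,0,-0.106, 255,0,0,0,0,0,-0.106, 255,0,0,0,0,0,-0.106, 255,0,0,0,0,0,-0.106, 255,0,0,0,0,0,-0.106, 255,0,0,0,0,0,0, 255,0,0,0,0,0,0]'
```

```text
clock: 1.1
tcp_pos: [506.9, 218.0, 225.2]
orientation: [0.196, 0.981, -0.002, -0.004]
ft_force: [0.7, 0.6, -0.4]
opening: 0.1
clock: 1.77
tcp_pos: [511.6, 208.2, 221.8]
orientation: [-0.128, 0.992, -0.003, -0.007]
ft_force: [-0.1, -0.0, 0.1]
opening: -0.3
```

```bash
python3 - <<'E'
from h import *
st=readout.read_state();im,D=viewer.snapshot("wrist");cv2.imwrite("pics/w1.png",im)
K,T,c=cam("wrist",st);np.savez("w1.npz",im=im,D=D,T=T)
print(st["tcp_pos"],R.from_quat(st["orientation"]).as_matrix().round(3).tolist(),c.keys())
E
```

```text
[511.60849313 208.24051939 221.78234633] [[-0.967, -0.254, -0.012], [-0.254, 0.967, -0.007], [0.014, -0.003, -1.0]] dict_keys(['camera_matrix', 'tool_from_camera'])
```

View pics/w1.png

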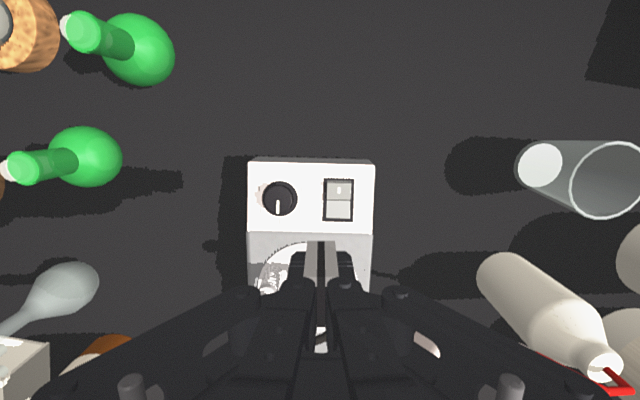

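The wrist view looks at the mixer from its front. The panel spans rows 160–233 and columns 248–375, with the rocker bezel at (339,200), near half up in the image, and the knob at (279,199).

```bash
python3 - <<'E'
from h import *
f=np.load("w1.npz");im,D,T=f["im"],f["D"],f["T"];K=cam("wrist")[0]
P=cloud(K,T,D)
g=cv2.cvtColor(im,cv2.COLOR_BGR2GRAY)
m=(g>235).astype(np.uint8);m[:140]=0;m[236:]=0;m[:,:240]=0;m[:,385:]=0
cs,_=cv2.findContours(m,cv2.RETR_EXTERNAL,cv2.CHAIN_APPROX_NONE);c=max(cs,key=cv2.contourArea)
q=cv2.approxPolyDP(cv2.convexHull(c),6,True)[:,0];print(q.tolist())
pts={}
for u,v in q: z=53.8 if v<195 else 68.; p=onplane(K,T,u,v,z);print(u,v,p.round(1))
# rocker bezel dark
d=(g<90).astype(np.uint8);k,l,s,ce=cv2.connectedComponentsWithStats(d[165:228,315:365])
for i in range(1,k):
    if s[i,4]>20:print("dark",s[i]+[315,165,0,0,0])
roi=P[165:232,339];print([(165+i,*roi[i].round(1)) for i in range(0,67,4)])
print("rocker",onplane(K,T,339,200,64).round(1))
O=P[(P[...,2]>64)&(P[...,2]<71)&(np.indices(D.shape)[0]>235)&(np.abs(np.indices(D.shape)[1]-311)<70)];print(len(O))
E
```

```text
[[248, 162], [373, 165], [371, 233], [248, 231]]
248 162 [507.8 133.1  53.8]
373 165 [479.4 253.1  53.8]
371 233 [543.6 268.6  68. ]
248 231 [572.9 149.3  68. ]
dark [323 179  31  42 234]
[(165, np.float64(488.3), np.float64(220.9), np.float64(50.9)), (169, np.float64(491.8), np.float64(221.7), np.float64(53.5)), (173, np.float64(495.4), np.float64(222.7), np.float64(55.0)), (177, np.float64(499.3), np.float64(223.8), np.float64(54.7)), (181, np.float64(502.2), np.float64(224.3), np.float64(60.2)), (185, np.float64(505.1), np.float64(224.8), np.float64(65.1)), (189, np.float64(508.7), np.float64(225.8), np.float64(66.1)), (193, np.float64(512.5), np.float64(226.8), np.float64(66.1)), (197, np.float64(517.0), np.float64(228.2), np.float64(63.8)), (201, np.float64(520.8), np.float64(229.3), np.float64(64.0)), (205, np.float64(524.8), np.float64(230.4), np.float64(64.0)), (209, np.float64(528.3), np.float64(231.3), np.float64(65.6)), (213, np.float64(532.6), np.float64(232.5), np.float64(64.6)), (217, np.float64(536.5), np.float64(233.6), np.float64(65.0)), (221, np.float64(540.2), np.float64(234.6), np.float64(66.0)), (225, np.float64(544.4), np.float64(235.8), np.float64(65.6)), (229, np.float64(548.5), np.float64(236.9), np.float64(65.8))]
rocker [519.9 229.   64. ]
2992
```

```bash
python3 -m inch '[255,0.56,1.84,0,-0.003,-0.014,0, 255,0,0,2.5,0,0,0, 255,0,0,2.5,0,0,0, 255,0,0,2.5,0,0,0, 255,0,0,2.5,0,0,0, 255,0,0,2,0,0,0, 255,0,0,0,0,0,0, 255,0,0,0,0,0,0]'
```

```text
clock: 2.48
tcp_pos: [503.7, 226.9, 99.6]
orientation: [-0.117, 0.993, 0.001, 0.004]
ft_force: [0.3, 0.5, 0.2]
opening: 0.3
```

```bash
python3 -m inch '[255,0.25,-0.1,1.0,0,0,0, 255,0,0,1,0,0,0, 255,0,0,0.5,0,0,0, 255,0,0,0,0,0,0, 255,0,0,0,0,0,0]'; for i in 1 2; do python3 -m inch '[255,0,0,0.3,0,0,0, 255,0,0,0.0,0,0,0]';done
```

```text
clock: 2.9
tcp_pos: [504.1, 226.1, 76.0]
orientation: [-0.116, 0.993, 0.001, 0.006]
ft_force: [0.4, 0.6, -0.1]
opening: -0.2
clock: 3.07
tcp_pos: [504.8, 226.3, 73.6]
orientation: [-0.115, 0.993, 0.001, 0.007]
ft_force: [0.8, 0.1, 0.4]
opening: 0.1
clock: 3.23
tcp_pos: [505.5, 226.5, 71.0]
orientation: [-0.115, 0.993, 0.001, 0.008]
ft_force: [-0.3, 0.1, 0.9]
opening: 0.1
```

```bash
python3 -m inch '[255,0.35,-0.05,0,0,0.016,0, 255,0,0,0.3,0,0,0, 255,0,0,0,0,0,0]'; for i in 1 2; do python3 -m inch '[255,0,0,0.3,0,0,0, 255,0,0,0.0,0,0,0]';done
```

```text
clock: 3.48
tcp_pos: [502.2, 225.2, 68.0]
orientation: [-0.115, 0.993, 0.0, -0.0]
ft_force: [0.1, -0.7, 0.3]
opening: -0.3
clock: 3.65
tcp_pos: [502.6, 225.3, 64.9]
orientation: [-0.115, 0.993, 0.0, -0.0]
ft_force: [-0.5, -0.4, 0.6]
opening: -0.0
clock: 3.82
tcp_pos: [502.7, 225.4, 61.8]
orientation: [-0.115, 0.993, 0.001, 0.0]
ft_force: [0.0, 0.5, -0.2]
opening: 0.1
```

```bash
python3 - <<'E'
from h import *
st=readout.read_state();im,D=viewer.snapshot("wrist");cv2.imwrite("pics/w2.png",im[100:400,160:500])
K,T,c=cam("wrist",st);np.savez("w2.npz",im=im,D=D,T=T)
print(proj(K,T,st["tcp_pos"]),proj(K,T,[520,229,64]),proj(K,T,[502.5,225,64]))
E
```

```text
(np.float64(319.490223268528), np.float64(257.8496574597337)) (np.float64(318.692081223973), np.float64(291.82360189112126)) (np.float64(318.8620918298851), np.float64(259.35716240093547))
```

View pics/w2.png

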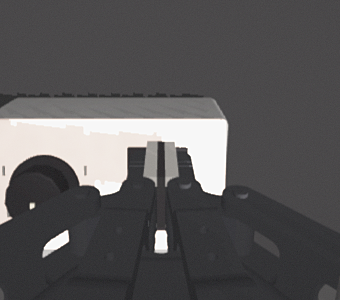

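The fingers (crop cols 147–176) cover the rocker bezel (128–190), so they are laterally centred on its near half. The bezel's front edge is at crop row 148. There is no contact yet, so I'll keep going down.

```bash
for i in 1 2 ; do python3 -m inch '[255,0,0,0.2,0,0,0, 255,0,0,0.0,0,0,0]';done
```

```text
clock: 4.03
tcp_pos: [502.9, 225.4, 60.4]
orientation: [-0.115, 0.993, 0.001, 0.0]
ft_force: [-0.9, -0.3, 2.8]
opening: 0.1
clock: 4.2
tcp_pos: [502.9, 225.4, 60.4]
orientation: [-0.115, 0.993, 0.001, 0.001]
ft_force: [-2.9, -0.9, 2.2]
opening: 0.1
```

```bash
for i in 1 2 ; do python3 -m inch '[255,0,0,0.5,0,0,0, 255,0,0,0.5,0,0,0]';done
```

```text
clock: 4.37
tcp_pos: [503.2, 225.5, 59.0]
orientation: [-0.116, 0.993, 0.0, 0.002]
ft_force: [-20.1, -7.4, 76.0]
opening: -0.0
clock: 4.53
tcp_pos: [503.1, 225.5, 59.2]
orientation: [-0.116, 0.993, 0.0, 0.003]
ft_force: [-14.0, -5.3, 51.4]
opening: 0.2
```

Hard stop at z = 59 with the force normal matching the panel slope, so the rocker is probably down. I pressed harder than intended (76 N). I'll back off and check.

```bash
python3 -m inch '[255,0,0,-0.5,0,0,0, 255,0.8,0,-3,0,0,0, 255,0.8,0,-3,0,0,0, 255,0,0,-3,0,0,0, 255,0,0,-3,0,0,0, 255,0,0,0,0,0,0]'
python3 - <<'E'
from h import *
st=readout.read_state();im,D=viewer.snapshot("wrist");K,T,c=cam("wrist",st);np.savez("w3.npz",im=im,D=D,T=T)
a=np.load("w1.npz")["im"]
u,v=map(int,proj(K,T,[520,229,64]));print(u,v,st["tcp_pos"])
b=np.hstack([cv2.resize(a[165:235,300:380],None,fx=5,fy=5),cv2.resize(im[v-35:v+35,u-40:u+40],None,fx=5,fy=5)]);cv2.imwrite("pics/w3.png",b)
P=cloud(K,T,D);Q=(P-[520,229,0])@np.array([[.9735,-.229,0],[.229,.9735,0],[0,0,1]])
for s in range(-30,24,4):
    k=(abs(Q[...,1])<8)&(abs(Q[...,0]-s)<2)&(Q[...,2]>30)&(Q[...,2]<90);print(s,k.sum(),np.median(Q[k][:,2]).round(1) if k.any() else None)
E
```

```text
clock: 5.03
tcp_pos: [484.5, 221.0, 191.2]
orientation: [-0.116, 0.993, 0.0, 0.003]
ft_force: [0.7, 0.9, 0.0]
opening: 0.0
319 230 [484.50237799 221.00230095 191.16956736]
-30 73 53.6
-26 83 54.5
-22 88 55.6
-18 85 58.2
-14 81 59.9
-10 86 61.0
-6 75 61.6
-2 74 62.4
2 90 63.6
6 98 66.2
10 22 67.7
14 0 None
18 0 None
22 0 None
```

View pics/w3.png

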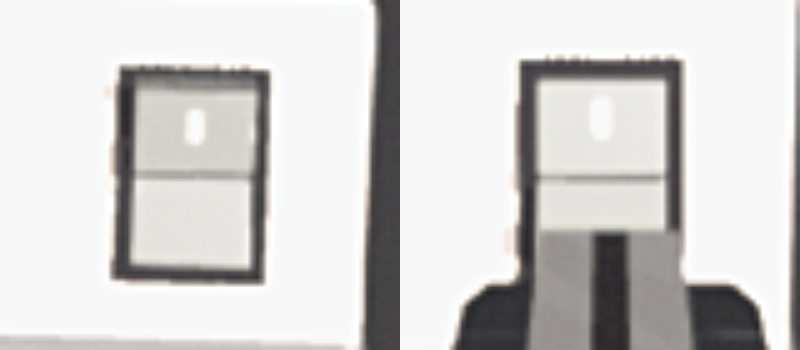

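The before/after crops show the near half (top, with the mark) was shaded and raised before. Now it is lit, and its depth profile runs along the panel slope (53.6 → 63.6), so the rocker is on. Next I'll look at the ring with the gripper opening.

```bash
python3 -m inch '[0,-0.9,-0.3,-2,0,0,0, 0,-2,-0.6,-2,0,0,0, 0,-2.2,-0.7,0,0,0,0, 0,-2.2,-0.7,0,0,0,0, 0,-2.2,-0.7,0,0,0,0, 0,0,0,0,0,0,0, 0,0,0,0,0,0,0]' 60
python3 - <<'E'
from h import *
st=readout.read_state();im,D=viewer.snapshot("wrist");K,T,c=cam("wrist",st);np.savez("w4.npz",im=im,D=D,T=T);cv2.imwrite("pics/w4.png",im)
print(st["tcp_pos"],proj(K,T,[620,223,113]),proj(K,T,st["tcp_pos"]))
E
```

```text
clock: 5.67
tcp_pos: [581.1, 211.9, 222.4]
orientation: [-0.117, 0.993, -0.001, -0.004]
ft_force: [-0.7, -1.0, -0.5]
opening: 83.2
[581.1026262  211.86149239 222.44553207] (np.float64(322.23227876325774), np.float64(244.43814818390996)) (np.float64(319.49140645440525), np.float64(257.84978792204123))
```

View pics/w4.png

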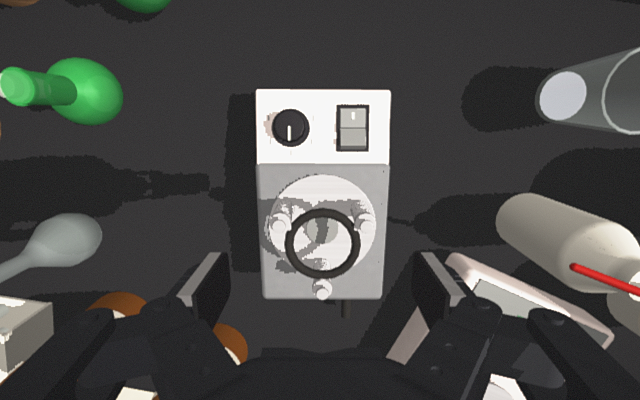

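Clear view: black ring at about (323,242), pins at (280,228), (365,222) and (322,288), and the rocker on at (352,128). I'll fit the ring now, and work out the move to the flask.

```bash
python3 - <<'E'
from h import *
f=np.load("w4.npz");im,D,T=f["im"],f["D"],f["T"];K=cam("wrist")[0]
g=cv2.cvtColor(im,cv2.COLOR_BGR2GRAY)
m=(g<75).astype(np.uint8);m[:203]=0;m[283:]=0;m[:,:280]=0;m[:,366:]=0
k,l,s,ce=cv2.connectedComponentsWithStats(m);i=1+s[1:,4].argmax();print(s[i])
v,u=np.nonzero(l==i);pt=np.array([onplane(K,T,a,b,113) for a,b in zip(u,v)])[:,:2].astype(np.float32)
c0,r0=cv2.minEnclosingCircle(pt);h=cv2.convexHull(pt)
e=cv2.fitEllipse(h);print("circle",c0,r0,"ellipse",e)
rr=np.hypot(*(pt-np.array(e[0])).T);print("inner/outer",np.percentile(rr,[1,99]))
P=cloud(K,T,D);print("z",np.percentile(P[l==i][:,2],[10,50,90]))
st=readout.read_state();M=R.from_quat(st["orientation"]).as_matrix();print(M.round(4).tolist())
print("flask hover shift tool",(M.T@(np.array([441,-138,235])-st["tcp_pos"])).round(1),st["joint_pos"].round(2))
E
```

```text
[ 285  208   75   71 1604]
circle (619.9381713867188, 222.52713012695312) 32.770320892333984 ellipse ((619.9995727539062, 222.80479431152344), (63.92909622192383, 65.41229248046875), 87.70458984375)
inner/outer [25.05397249 32.62102878]
z [115.05087199 116.86230509 117.96083202]
[[-0.9726, -0.2324, -0.0074], [-0.2323, 0.9726, -0.0026], [0.0078, -0.0008, -1.0]]
flask hover shift tool [ 217.5 -307.7  -10.8] [ 0.24  0.4   1.47 -0.    1.28 -1.57]
```

```bash
python3 -m inch '[0,2.1,-2.57,-0.1,0,0,0, 0,2.1,-2.57,-0.1,0,0,0, 0,2.1,-2.57,-0.1,0,0,0, 0,2.1,-2.57,-0.1,0,0,0, 0,2.1,-2.57,-0.1,0,0,0, 0,2.1,-2.57,-0.1,0,0,0, 0,2.1,-2.57,-0.1,0,0,0, 0,2.1,-2.57,-0.1,0,0,0, 0,2.1,-2.57,-0.1,0,0,0, 0,2.1,-2.57,-0.1,0,0,0, 0,2.1,-2.57,-0.1,0,0,0, 0,2.1,-2.57,-0.1,0,0,0]'
python3 -m inch '[0,0,0,0,0,0,0, 0,0,0,0,0,0,0]'
python3 - <<'E'
from h import *
st=readout.read_state();im,D=viewer.snapshot("wrist");K,T,c=cam("wrist",st);np.savez("w5.npz",im=im,D=D,T=T);cv2.imwrite("pics/w5.png",im)
for z in(30,84,138):print(proj(K,T,[441,-138,z]))
print(st["joint_pos"].round(2))
E
```

```text
clock: 6.72
tcp_pos: [385.9, -148.6, 226.6]
orientation: [-0.125, 0.992, 0.003, -0.013]
ft_force: [0.8, 0.2, -0.4]
opening: 85.4
clock: 6.88
tcp_pos: [381.0, -151.9, 225.7]
orientation: [-0.121, 0.992, 0.003, -0.014]
ft_force: [-0.3, 0.7, -0.3]
opening: 85.2
(np.float64(317.77148358824354), np.float64(234.79325146317814))
(np.float64(317.78115486115934), np.float64(254.42646174982752))
(np.float64(317.79475707761003), np.float64(282.039701316764))
[-0.54  0.1   1.88 -0.01  1.19 -2.35]
```

View pics/w5.png

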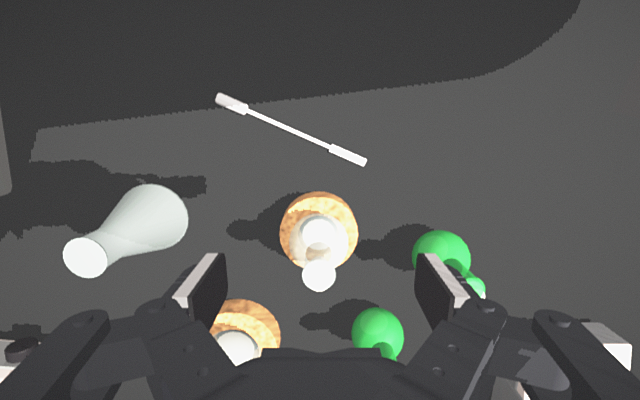

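The small flask is between the open fingers: cork ring at (319,231), stopper top near (319,276). The green flasks at (440,255) and (378,335) and the conical at (150,215) are clear of the finger paths.

```bash
python3 - <<'E'
from h import *
f=np.load("w5.npz");im,D,T=f["im"],f["D"],f["T"];K=cam("wrist")[0]
hsv=cv2.cvtColor(im,cv2.COLOR_BGR2HSV)
m=((hsv[...,0]>5)&(hsv[...,0]<25)&(hsv[...,1]>60)).astype(np.uint8);m[:,:270]=0;m[:,370:]=0;m[:180]=0;m[285:]=0
v,u=np.nonzero(m);pt=np.array([onplane(K,T,a,b,30) for a,b in zip(u,v)])[:,:2].astype(np.float32)
print("cork",cv2.minEnclosingCircle(pt))
w=((hsv[...,1]<40)&(hsv[...,2]>215)).astype(np.uint8);w[:259]=0;w[295:]=0;w[:,:295]=0;w[:,345:]=0
v,u=np.nonzero(w);pt=np.array([onplane(K,T,a,b,138) for a,b in zip(u,v)])[:,:2].astype(np.float32)
print("stopper",cv2.minEnclosingCircle(pt),u.min(),u.max(),v.min(),v.max())
st=readout.read_state();M=R.from_quat(st["orientation"]).as_matrix();print(M.round(4).tolist())
print("tilt fix rotvec (tool)",(R.from_matrix(M).inv()*R.from_quat([-0.117,np.sqrt(1-.117**2),0,0])).as_rotvec().round(4))
E
```

```text
cork ((437.42974853515625, -138.0821990966797), 48.182918548583984)
stopper ((429.34344482421875, -138.65650939941406), 19.895553588867188) 298 343 259 291
[[-0.9698, -0.2422, -0.0299], [-0.2424, 0.9702, 0.0022], [0.0285, 0.0093, -0.9996]]
tilt fix rotvec (tool) [ 0.0092 -0.0285  0.0102]
```

```bash
python3 -m inch '[0,0,0,0,0.009,-0.0285,0.01, 0,-2,0,0,0,0,0, 0,-2,0,0,0,0,0, 0,-1.9,0,0,0,0,0, 0,0,0,0,0,0,0, 0,0,0,0,0,0,0]'
```

```text
clock: 7.43
tcp_pos: [438.5, -127.7, 223.1]
orientation: [-0.12, 0.993, 0.003, -0.001]
ft_force: [-0.4, 0.0, -1.0]
opening: 85.3
```

```bash
python3 -m inch '[0,0.29,-1.0,0,0,0,0, 0,0,0,0,0,0,0, 0,0,0,2.5,0,0,0, 0,0,0,2.5,0,0,0, 0,0,0,2.5,0,0,0, 0,0,0,2.5,0,0,0, 0,0,0,0,0,0,0, 0,0,0,0,0,0,0]'
```

```text
clock: 8.1
tcp_pos: [434.6, -137.8, 121.3]
orientation: [-0.122, 0.993, 0.002, -0.001]
ft_force: [-0.4, 0.4, 0.2]
opening: 85.9
```

```bash
python3 - <<'E'
from h import *
st=readout.read_state();im,D=viewer.snapshot("wrist");K,T,c=cam("wrist",st);np.savez("w6.npz",im=im,D=D,T=T);cv2.imwrite("pics/w6.png",im)
print(st["tcp_pos"],[proj(K,T,[438,-138,z]) for z in(30,138)])
M=R.from_quat(st["orientation"]).as_matrix()
print("tilt fix",(R.from_matrix(M).inv()*R.from_quat([-0.117,np.sqrt(1-.117**2),0,0])).as_rotvec().round(4),"shift",(M.T@(np.array([438,-138,89])-st["tcp_pos"])).round(1))
E
```

```text
[ 434.6272415  -137.7843878   121.28781191] [(np.float64(318.1385487420217), np.float64(208.626928738266)), (np.float64(317.2122007093059), np.float64(281.2402522457161))]
tilt fix [ 0.0044 -0.0015  0.0091] shift [-3.3 -1.2 32.3]
```

View pics/w6.png

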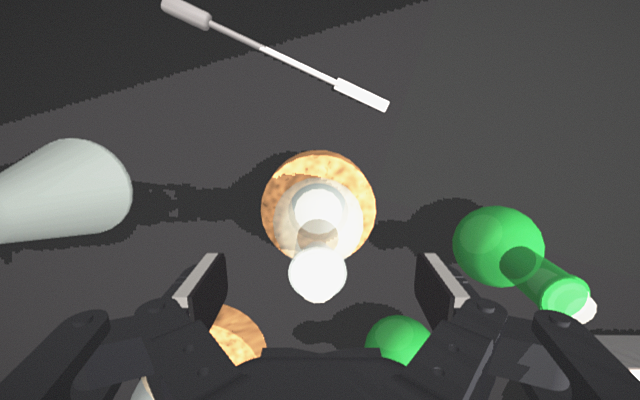

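The stopper is at (318,273), nearly centred under the gripper (8 px, about 3 mm, nearer than predicted), so the flask x is about 435–437. The path down is clear.

```bash
python3 -m inch '[0,-0.1,-0.1,1.6,0.004,0,0.009, 0,0,0,1.6,0,0,0, 0,0,0,0,0,0,0, 0,0,0,0,0,0,0]'; python3 -m inch '[255,0,0,0,0,0,0, 255,0,0,0,0,0,0, 255,0,0,0,0,0,0, 255,0,0,0,0,0,0, 255,0,0,0,0,0,0, 255,0,0,0,0,0,0, 255,0,0,0,0,0,0, 255,0,0,0,0,0,0, 255,0,0,0,0,0,0]' 60
```

```text
clock: 8.48
tcp_pos: [438.9, -140.8, 94.5]
orientation: [-0.116, 0.993, -0.002, 0.003]
ft_force: [-0.1, -0.6, 0.6]
opening: 85.3
clock: 9.23
tcp_pos: [441.4, -141.5, 100.2]
orientation: [-0.116, 0.993, -0.004, 0.006]
ft_force: [0.1, 1.5, 0.2]
opening: 24.4
```

Opening reads 24.4, which is the stopper's width rather than the neck's 26, and the TCP crept up to z = 100. I'll open, go lower and grip the neck again.

```bash
python3 -m inch '[120,0,0,0,0,0,0, 120,0,0,0,0,0,0, 120,0,0,0,0,0,0, 120,0,0,0,0,0,0]'; python3 - <<'E'
from h import *
st=readout.read_state();M=R.from_quat(st["orientation"]).as_matrix();im,D=viewer.snapshot("wrist");cv2.imwrite("pics/w7.png",im)
print("tilt fix",(R.from_matrix(M).inv()*R.from_quat([-0.117,np.sqrt(1-.117**2),0,0])).as_rotvec().round(4),"shift",(M.T@(np.array([437,-138.5,86])-st["tcp_pos"])).round(1),st["opening"])
E
```

```text
clock: 9.57
tcp_pos: [441.6, -142.1, 99.9]
orientation: [-0.116, 0.993, -0.004, 0.006]
ft_force: [0.2, 0.0, 0.4]
opening: 44.9
tilt fix [-0.0102  0.0112 -0.0011] shift [ 3.8  4.7 13.8] 44.949237162058594
```

```bash
python3 -m inch '[120,0.38,0.4,1.3,-0.01,0.011,0, 120,0,0,0,0,0,0, 120,0,0,0,0,0,0]'
```

```text
clock: 9.87
tcp_pos: [437.1, -139.2, 85.7]
orientation: [-0.116, 0.993, 0.0, -0.0]
ft_force: [0.8, 0.3, -0.1]
opening: 45.2
```

View pics/w7.png

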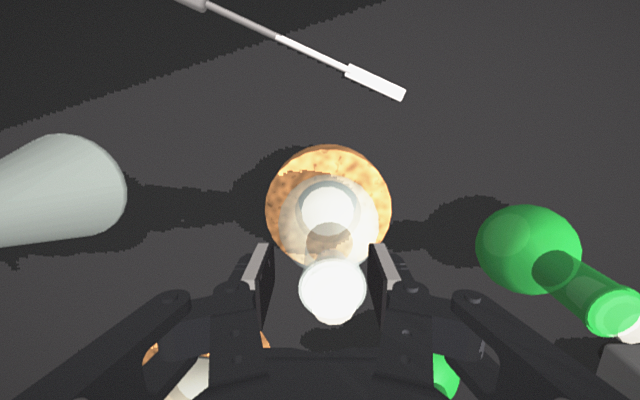

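The flask still stands upright in its ring, with the stopper at (333,290) between the pads. Now I'll grip the neck at TCP z ≈ 86.

```bash
python3 -m inch '[255,0,0,0,0,0,0, 255,0,0,0,0,0,0, 255,0,0,0,0,0,0, 255,0,0,0,0,0,0, 255,0,0,0,0,0,0]' 60
```

```text
clock: 10.28
tcp_pos: [436.5, -138.9, 85.1]
orientation: [-0.116, 0.993, 0.001, -0.001]
ft_force: [-0.4, -0.6, -1.3]
opening: 24.4
```

Opening is the same on the neck (the gauge reads a little low) and the height is right. Lifting.

```bash
python3 -m inch '[255,0,0,-1,0,0,0, 255,0,0,-2,0,0,0, 255,0,0,-2.5,0,0,0, 255,0,0,-2.5,0,0,0, 255,0,0,-2.5,0,0,0, 255,0,0,-2.5,0,0,0, 255,0,0,-2,0,0,0, 255,0,0,0,0,0,0, 255,0,0,0,0,0,0]'; python3 - <<'E'
from h import *
st=readout.read_state();M=R.from_quat(st["orientation"]).as_matrix();im,D=viewer.snapshot("wrist");cv2.imwrite("pics/w8.png",im)
print("tilt fix",(R.from_matrix(M).inv()*R.from_quat([-0.117,np.sqrt(1-.117**2),0,0])).as_rotvec().round(4),"shift",(M.T@(np.array([620,222.7,245])-st["tcp_pos"])).round(1),st["opening"],st["ft_force"])
E
```

```text
clock: 11.03
tcp_pos: [434.1, -137.8, 240.2]
orientation: [-0.116, 0.993, 0.002, -0.003]
ft_force: [0.1, 0.5, -2.1]
opening: 24.9
tilt fix [ 0.0049 -0.0064 -0.0011] shift [-264.3  307.7   -5. ] 24.936684422479733 [ 0.09748176  0.46779688 -2.08620167]
```

View pics/w8.png

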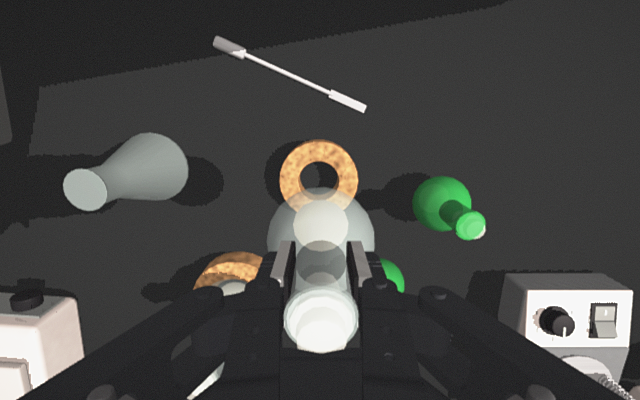

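The flask is held clear of its ring and looks upright, with the bulb at about (321,241) and the stopper at about (321,320). I'll check the bulb's offset in the grip numerically.

```bash
python3 - <<'E'
from h import *
im=cv2.imread("pics/w8.png");g=cv2.GaussianBlur(cv2.cvtColor(im,cv2.COLOR_BGR2GRAY),(3,3),0).astype(int)
K,T,c=cam("wrist");C=np.array(c["tool_from_camera"])
# outline points: walk from expected centre outward upward/sideways, strongest edge near radius
pts=[]
for a in np.radians(list(range(185,212,4))+list(range(330,356,4))+list(range(225,256,6))+list(range(288,318,6))):
    r=np.arange(44,66);u=(321+r*np.cos(a));v=(240+r*np.sin(a))
    p=g[v.round().astype(int),u.round().astype(int)];d=p[:-3]-p[3:];i=d.argmax();pts.append((u[i]+1.5*np.cos(a),v[i]+1.5*np.sin(a),d[i]))
pts=np.array(pts);print(pts.round().astype(int).tolist())
from scipy.optimize import least_squares
# rays tangent to 32 mm sphere at tool (x,y,33)
def res(p):
    s=np.linalg.inv(C)@np.array([p[0],p[1],33,1]);out=[]
    for u,v,_ in pts:
        d=np.array([(u-K[0,2])/K[0,0],-(v-K[1,2])/K[1,1],-1]);d/=np.linalg.norm(d);out.append(np.linalg.norm(np.cross(s[:3],d))-32)
    return out
r=least_squares(res,[0,0],loss="soft_l1");print("bulb centre in tool",r.x.round(2),np.round(r.fun,1))
E
```

```text
[[267, 235, 36], [267, 231, 41], [269, 228, 42], [270, 224, 41], [270, 220, 41], [273, 217, 39], [274, 214, 45], [367, 213, 92], [368, 217, 106], [370, 220, 100], [372, 223, 100], [373, 227, 98], [374, 231, 107], [373, 235, 112], [282, 201, 54], [281, 191, 59], [290, 192, 19], [293, 184, 19], [304, 196, 35], [307, 188, 48], [340, 182, 31], [341, 196, 16], [349, 192, 22], [357, 190, 64], [356, 201, 86]]
bulb centre in tool [-4.12  0.43] [-0.2 -0.2 -0.8 -0.8 -0.2 -0.7 -0.7 -0.2 -0.7 -0.7 -0.1 -0.1 -0.1 -0.7
 -0.1  5.2  1.7  4.6 -4.2 -0.6  4.3 -3.3  0.9  4.4 -0.8]
```

```bash
python3 -m inch '[255,-1.1,1.3,-0.2,0.005,-0.006,0, 255,-2,2.4,-0.2,0,0,0, 255,-2.2,2.6,0,0,0,0, 255,-2.2,2.6,0,0,0,0, 255,-2.2,2.6,0,0,0,0, 255,-2.2,2.6,0,0,0,0, 255,-2.2,2.6,0,0,0,0, 255,-2.2,2.6,0,0,0,0, 255,-2.2,2.6,0,0,0,0, 255,-2.2,2.6,0,0,0,0, 255,-2.2,2.6,0,0,0,0, 255,-1.5,1.8,0,0,0,0]'; python3 -m inch '[255,-1,1.2,0,0,0,0, 255,0,0,0,0,0,0, 255,0,0,0,0,0,0]'
cat > s.py <<'E'
from h import *
import sys
st=readout.read_state();M=R.from_quat(st["orientation"]).as_matrix();t=np.array([float(a) for a in sys.argv[1:4]])
print("tilt fix",(R.from_matrix(M).inv()*R.from_quat([-0.117,np.sqrt(1-.117**2),0,0])).as_rotvec().round(4),"shift",(M.T@(t-st["tcp_pos"])).round(1),st["opening"].round(1),st["ft_force"].round(1),st["tcp_pos"].round(1))
E
python3 s.py 617 222 220
```

```text
clock: 12.08
tcp_pos: [599.8, 210.7, 219.2]
orientation: [-0.112, 0.994, 0.0, -0.016]
ft_force: [0.6, -0.7, -1.2]
opening: 24.4
clock: 12.33
tcp_pos: [606.0, 230.6, 211.0]
orientation: [-0.115, 0.993, 0.0, -0.021]
ft_force: [-0.3, -0.2, -0.9]
opening: 24.7Traceback (most recent call last):
  File "s.py", line 4, in <module>
    print("tilt fix",(R.from_matrix(M).inv()*R.from_quat([-0.117,np.sqrt(1-.117**2),0,0])).as_rotvec().round(4),"shift",(M.T@(t-st["tcp_pos"])).round(1),st["opening"].round(1),st["ft_force"].round(1),st["tcp_pos"].round(1))
                                                                                                                                                         ^^^^^^^^^^^^^^^^^^^
AttributeError: 'float' object has no attribute 'round'
```

```bash
sed -i 's/st\["opening"\].round(1)/round(st["opening"],1)/' s.py; python3 s.py 617 222 215
```

```text
tilt fix [ 0.0057 -0.0408 -0.0047] shift [ -8.6 -10.8  -4.4] 24.7 [-0.3 -0.2 -0.9] [606.  230.6 211. ]
```

```bash
python3 -m inch '[255,-0.87,-1.09,-0.3,0.006,-0.041,-0.005, 255,0,0,0,0,0,0, 255,0,0,0,0,0,0]';python3 s.py 617 222 180
python3 - <<'E'
from h import *
im,D=viewer.snapshot("wrist");cv2.imwrite("pics/w9.png",im)
E
```

```text
clock: 12.58
tcp_pos: [613.6, 219.9, 208.7]
orientation: [-0.117, 0.993, -0.001, -0.004]
ft_force: [-0.3, -0.2, -1.7]
opening: 24.8
tilt fix [-0.0008 -0.0085  0.0002] shift [-4.   1.3 28.7] 24.8 [-0.3 -0.2 -1.7] [613.6 219.9 208.7]
```

```bash
python3 -m inch '[255,-0.4,0.13,0.8,0,-0.0085,0, 255,0,0,0.8,0,0,0, 255,0,0,0.8,0,0,0, 255,0,0,0,0,0,0, 255,0,0,0,0,0,0]';python3 s.py 617 222 172
```

```text
clock: 13.05
tcp_pos: [615.8, 220.5, 181.4]
orientation: [-0.116, 0.993, -0.0, -0.001]
ft_force: [0.9, -0.4, -1.2]
opening: 24.7
tilt fix [-0.0007 -0.0029 -0.0025] shift [-1.6  1.2  9.4] 24.7 [ 0.9 -0.4 -1.2] [615.8 220.5 181.4]
```

```bash
python3 -m inch '[255,-0.16,0.12,0.5,0,-0.003,0, 255,0,0,0.4,0,0,0, 255,0,0,0,0,0,0, 255,0,0,0,0,0,0]';python3 s.py 617 222 167
python3 - <<'E'
from h import *
st=readout.read_state();im,D=viewer.snapshot("wrist");s,_=viewer.snapshot("scene");K,T,c=cam("wrist",st)
print("ring centre px",proj(K,T,[620,222.7,113]));Ks,Ts,_=cam("scene");u,v=map(int,proj(Ks,Ts,[620,222.7,150]))
a=cv2.resize(im[120:400,160:480],None,fx=1.25,fy=1.25);b=cv2.resize(s[v-44:v+43,u-50:u+50],(400,350),interpolation=cv2.INTER_CUBIC)
cv2.imwrite("pics/w10.png",np.hstack([a,b]))
E
```

```text
clock: 13.38
tcp_pos: [617.0, 222.3, 171.1]
orientation: [-0.116, 0.993, -0.0, -0.0]
ft_force: [0.1, -0.3, -0.8]
opening: 24.8
tilt fix [-0.0005 -0.0004 -0.0024] shift [ 0.1 -0.3  4.1] 24.8 [ 0.1 -0.3 -0.8] [617.  222.3 171.1]
ring centre px (np.float64(319.406573046213), np.float64(223.07943406602976))
```

View pics/w10.png

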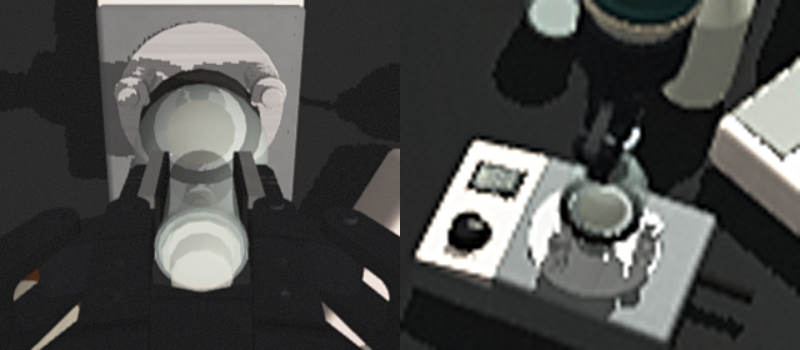

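The flask bulb sits centred over the ring: bulb centre at about (200,128) in the left crop against the ring's expected (199,129). I'll lower it in small steps and watch the force.

```bash
for i in 1 2 3 ; do python3 -m inch '[255,0,0,0.2,0,0,0, 255,0,0,0,0,0,0]'; done
```

```text
clock: 13.65
tcp_pos: [617.3, 222.3, 170.2]
orientation: [-0.116, 0.993, -0.0, 0.0]
ft_force: [-2.3, -0.7, 0.3]
opening: 24.8
clock: 13.82
tcp_pos: [617.1, 222.3, 169.2]
orientation: [-0.116, 0.993, -0.0, 0.001]
ft_force: [-2.9, -0.7, 3.0]
opening: 24.8
clock: 13.98
tcp_pos: [617.0, 222.2, 168.0]
orientation: [-0.116, 0.993, -0.0, 0.001]
ft_force: [-1.8, -1.4, 3.7]
opening: 24.8
```

```bash
python3 -m inch '[255,0.15,0,0,0,0,0, 255,0,0,0,0,0,0]';python3 -m inch '[255,0.1,0,0.2,0,0,0, 255,0,0,0,0,0,0]';python3 -m inch '[255,0,0,0.2,0,0,0, 255,0,0,0,0,0,0]'
```

```text
clock: 14.15
tcp_pos: [615.8, 221.7, 168.3]
orientation: [-0.116, 0.993, -0.0, 0.001]
ft_force: [-2.1, -0.3, 1.5]
opening: 24.9
clock: 14.32
tcp_pos: [615.4, 221.6, 166.6]
orientation: [-0.116, 0.993, -0.0, 0.002]
ft_force: [-2.1, -0.1, 3.7]
opening: 25.1
clock: 14.48
tcp_pos: [615.3, 221.5, 164.6]
orientation: [-0.116, 0.993, -0.0, 0.002]
ft_force: [-2.3, -0.5, 4.1]
opening: 24.7
```

```bash
python3 -m inch '[255,0.12,0.05,0.2,0,0.004,0, 255,0,0,0,0,0,0]';python3 -m inch '[255,0.1,0,0.2,0,0,0, 255,0,0,0,0,0,0]';python3 -m inch '[255,0,0,0.2,0,0,0, 255,0,0,0,0,0,0]'
```

```text
clock: 14.65
tcp_pos: [615.5, 221.6, 163.3]
orientation: [-0.116, 0.993, -0.001, 0.001]
ft_force: [-2.1, -1.1, 5.7]
opening: 25.0
clock: 14.82
tcp_pos: [615.4, 221.6, 162.1]
orientation: [-0.116, 0.993, -0.001, 0.002]
ft_force: [-3.6, -0.4, 6.8]
opening: 24.5
clock: 14.98
tcp_pos: [615.3, 221.6, 160.7]
orientation: [-0.116, 0.993, -0.001, 0.002]
ft_force: [-1.4, -0.5, 6.8]
opening: 24.5
```

```bash
for i in 1 2 3 4; do python3 -m inch '[255,0.05,0,0.22,0,0.001,0, 255,0,0,0,0,0,0]'; done
```

```text
clock: 15.15
tcp_pos: [615.4, 221.6, 159.6]
orientation: [-0.116, 0.993, -0.001, 0.003]
ft_force: [-3.4, -2.0, 7.0]
opening: 24.7
clock: 15.32
tcp_pos: [615.4, 221.6, 158.6]
orientation: [-0.116, 0.993, -0.001, 0.003]
ft_force: [-3.6, -2.1, 7.8]
opening: 24.8
clock: 15.48
tcp_pos: [615.4, 221.6, 157.8]
orientation: [-0.116, 0.993, -0.001, 0.003]
ft_force: [-2.5, -1.8, 7.7]
opening: 24.7
clock: 15.65
tcp_pos: [615.4, 221.6, 157.2]
orientation: [-0.116, 0.993, -0.001, 0.003]
ft_force: [-4.4, -0.6, 8.7]
opening: 24.5
```

```bash
for i in 1 2 ; do python3 -m inch '[255,0,0,0.3,0,0,0, 255,0,0,0.2,0,0,0]'; done; python3 -m inch '[255,0,0,0.1,0,0,0, 255,0,0,0.1,0,0,0, 255,0,0,0.1,0,0,0]'
```

```text
clock: 15.82
tcp_pos: [615.4, 221.6, 154.0]
orientation: [-0.116, 0.993, -0.001, 0.004]
ft_force: [-3.5, -2.1, 9.0]
opening: 24.9
clock: 15.98
tcp_pos: [615.5, 221.6, 151.7]
orientation: [-0.116, 0.993, -0.001, 0.004]
ft_force: [-7.7, -1.8, 19.1]
opening: 24.8
clock: 16.23
tcp_pos: [615.4, 221.6, 152.3]
orientation: [-0.116, 0.993, -0.001, 0.005]
ft_force: [-3.6, -1.8, 12.1]
opening: 25.0
```

The force rise at TCP z ≈ 152 marks the lower stop. I'll back off about 2 mm and check.

```bash
python3 -m inch '[255,0.05,0,-0.2,0,0.002,0, 255,0,0,0,0,0,0, 255,0,0,0,0,0,0, 255,0,0,0,0,0,0]'; python3 - <<'E'
from h import *
for i in range(4):
    st=readout.read_state();im,D=viewer.snapshot("wrist");print(round(st["clock"],2),st["tcp_pos"].round(2),st["ft_force"].round(1),round(st["opening"],1))
K,T,c=cam("wrist",st);P=cloud(K,T,D);g=cv2.cvtColor(im,cv2.COLOR_BGR2GRAY)
def chk(n,im,P,g):
    r=np.hypot(P[...,0]-620,P[...,1]-222.7);k=(r>26)&(r<34)&(P[...,2]>85)&(P[...,2]<125)&(g<70);Q=P[k]
    print(n,len(Q),np.percentile(Q[:,2],[10,50,90]).round(1) if len(Q) else None,Q[:,:2].mean(0).round(1) if len(Q) else None)
chk("wrist",im,P,g)
s,D=viewer.snapshot("scene");K,T,_=cam("scene");chk("scene",s,cloud(K,T,D),cv2.cvtColor(s,cv2.COLOR_BGR2GRAY))
s0=np.load("scene0.npz");chk("scene at start",s0["im"],cloud(K,T,s0["D"]),cv2.cvtColor(s0["im"],cv2.COLOR_BGR2GRAY))
E
```

```text
clock: 16.57
tcp_pos: [615.3, 221.5, 158.0]
orientation: [-0.116, 0.993, -0.001, 0.005]
ft_force: [-2.9, -1.1, 8.5]
opening: 24.4
16.57 [615.31 221.55 158.04] [-2.9 -1.1  8.5] 24.4
16.62 [615.32 221.58 158.14] [-3.3 -0.5  9. ] 24.5
16.67 [615.29 221.55 158.04] [-2.7 -0.8  7.9] 25.0
16.72 [615.3  221.53 157.93] [-2.8 -1.1  7.9] 24.6
wrist 743 [104.8 106.6 108. ] [594.5 215.7]
scene 52 [103.1 107.2 119.4] [630.8 200.4]
scene at start 81 [113.9 116.  117.8] [623.5 219.8]
```

Ring sunk about 10.3 mm (top 116.9 → 106.6 in the wrist depth). I want a bit more margin.

```bash
python3 -m inch '[255,0,0,0.25,0,0,0, 255,0,0,0.1,0,0,0, 255,0,0,0.05,0,0,0, 255,0,0,0.05,0,0,0]'; python3 - <<'E'
from h import *
for i in range(12):
    st=readout.read_state();im,D=viewer.snapshot("wrist")
    if i%3==2:print(round(st["clock"],2),st["tcp_pos"].round(2),st["orientation"].round(3),st["ft_force"].round(1),round(st["opening"],1))
K,T,c=cam("wrist",st);P=cloud(K,T,D);g=cv2.cvtColor(im,cv2.COLOR_BGR2GRAY)
r=np.hypot(P[...,0]-620,P[...,1]-222.7);k=(r>26)&(r<34)&(P[...,2]>85)&(P[...,2]<125)&(g<70);print("ring top",np.median(P[k][:,2]).round(1))
Q=(P-[520,229,0])@np.array([[.9735,-.229,0],[.229,.9735,0],[0,0,1]])
for s in(-14,-8,0,8,14):
    k=(abs(Q[...,1])<8)&(abs(Q[...,0]-s)<2)&(Q[...,2]>30)&(Q[...,2]<90);print("rocker",s,k.sum(),np.median(Q[k][:,2]).round(1))
# bulb offset in tool: outline sides above fingers
cv2.imwrite("pics/w11.png",im)
f0=np.load("top0.npz")["im"];t,_=viewer.snapshot("top");d=cv2.absdiff(f0,t).max(2)
for n,(u,v) in dict(big=(402,192),conical=(443,235),vol=(356,160),beaker=(197,245),wash=(195,202)).items():print(n,(d[v-18:v+18,u-18:u+18]>60).sum())
E
```

```text
clock: 17.15
tcp_pos: [615.3, 221.6, 156.3]
orientation: [-0.116, 0.993, -0.0, 0.005]
ft_force: [-2.4, -2.5, 8.8]
opening: 25.0
17.25 [615.31 221.56 156.34] [-0.116  0.993 -0.     0.005] [-2.7 -1.1  8.9] 24.7
17.4 [615.3  221.57 156.32] [-0.116  0.993 -0.     0.005] [-3.2 -1.4  9. ] 24.8
17.55 [615.3  221.54 156.31] [-0.116  0.993 -0.     0.005] [-2.7 -1.9  8.8] 24.3
17.7 [615.32 221.56 156.33] [-0.116  0.993 -0.     0.005] [-3.2 -0.7  8.8] 24.3
ring top 105.1
rocker -14 140 59.8
rocker -8 142 61.0
rocker 0 134 62.4
rocker 8 139 67.5
rocker 14 136 71.1
big 251
conical 0
vol 33
beaker 0
wash 0
```

The cradle is down about 11.8 mm, the pose and force are steady and the rocker still reads on. Handing in.

```bash
python3 -c "
from station import bot;print(bot.sign_off())"
```

```text
the job is handed in; nothing more can be done
None
```

I pressed the rocker's near end down, lifted the small flask by its neck and set it in the sprung ring. I handed in at about 17.8 s with the flask still held and pressed down. The hand-in reports no verdict, so success is not confirmed.

**Last checks**
- **Cradle:** the wrist depth shows the ring top at 105.1 mm, against 116.9 mm when up. That is about 11.8 mm of its 16 mm travel.
- **Push:** the vertical force was steady at about 8.8–9 N, or about 10 N on the mixer with the flask's weight. The tool position stayed within 0.05 mm over the last 0.5 s.
- **Grip and tilt:** the opening was about 24.6 mm at the 60 N grip setting, and the tool was within about 0.01 rad of vertical.
- **Rocker:** its near half follows the panel slope and its back half is raised, so it reads as on.

**What disagreed or went less well**
- **Rocker press:** at the stop the force peaked at 76 N at the wrist, more than I meant. That is under the 120 N wrist limit. I took it as the fingertips pressing, not the gripper's body, which has a 40 N limit.
- **First grip:** it was too high, near the stopper, so I opened and gripped again lower. The gauge reads about 24.5 mm even on the 26 mm neck.
- **Seating:** the bulb sits about 4 mm off the tool axis in the grip, leaving a steady sideways force of about 3 N. I judged centring from the seating and never measured it directly at the end.
- **Lower stop:** I briefly reached it while pressing, at 19 N, and backed off.
- **Bystanders:** the top view was unchanged around the conical flask, beaker and wash bottle, with a small change near the volumetric flask. There was a larger change near the big flask. I think that is the arm or its shadow, as I came nowhere near it, but I did not check further.

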